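Set a soap bar under the stamping press and screw the die down tight

ROBOT

A 6-joint arm with a two-finger parallel gripper is mounted at the origin on a cart in front of the work surface, level with it; the furniture and walls round the work are solid. World frame = base frame: x ahead of the robot, y to its left, z up, the work surface at z = 0. Lengths are in m, angles in rad, forces in N, time in s.
With the tool pointing down it reaches from about 0.35 to 0.975 m from the base axis. Payload 4.9 kg.
Tool frame: the origin (TCP) lies at the very end of the fingers, on their centre line; the grasp point (between the pads) lies 19 mm behind it (pinch_z is the distance from the TCP to the grasp point, in m); z points along the fingers, y is the line along which they close (so a half turn about z gives the same grasp; the last joint's range is limited). The gripper opens to 85 mm and grips with 20 to 120 N. Pads are 22 mm wide; open, the fingers measure 114 mm over their backs; the gripper's body (76 mm by 85 mm) begins 54 mm behind the grasp point. The pads swing forward as they close: fully open they stand 13 mm farther back than shut.
Start: joints at [1.067, 0.053, 1.613, -0, 1.476, -0.119], TCP at [0.235, 0.579, 0.231] pointing down, gripper open.
Joint ranges: [-3.01, 3.01], [-1.01, 2.22], [0.06, 2.58], [-1.02, 4.17], [0.09, 2.62], [-3.14, 3.14]. Speed limits (rad/s): [2.57, 2.57, 3.14, 3.14, 3.14, 3.14].

INTERFACE

Orientations are given as a unit quaternion [w, x, y, z].
In Python, from plant import * gives the robot as it stands. The module is installed in compiled form; this text tells all that it offers.
- The arm moves only by the tool play_rows, never from a script. Its arguments are lists of equal length, an entry for each row: "linear": the shift along the world's x, y, z in m, a list of three; "turn": the turn about the world's z in degrees. A call has 1 to 8 rows; each row shifts and turns the commanded pose from where the row before left it; what a row does not reach is not made up. A row lasts 1/8 s, in which the tool goes at most 62.5 mm and 10.7 degrees, less where a joint would pass 70% of its speed; a pose out of reach is approached as far as the arm can. A call is refused whole if a number of a shift passes 0.0625 or a number of a turn 10.7, either way. A call with a gripper value outside its range is refused whole. "hand" is the finger opening in m, from 0 to 0.0854, set as the call begins (left out, the last holds). The fingers move at their own pace and stop on an object; the grip force is fixed at half the most. Time passes only in rows, so rows that do not move let the fingers close. It gives the time, the measured TCP pose, the force, the opening and the grip force at its end, in the units of the state.
- state(): the state, without advancing time (a new reading comes with each control period).
- grab_frame(name): name is "scene" or "top" or "wrist"; returns the picture (480x640x3 uint8, red, green, blue); there is no depth.
- camera_info(name): a dict with "camera_matrix" (3x3 intrinsics, pixels), "distortion" ([k1, k2, p1, p2, k3] as OpenCV has them; the pictures are not rectified), "origin" and "attitude" of the camera in the world; the wrist camera has in their place "mount" (4x4, takes a point from camera to tool coordinates, whose origin is the TCP and whose axes are the flange's). Camera axes: x right, y down, z forward; pixel columns grow to the right and rows downward; lengths in m; the calibration is good to about 2 mm. A picture is of the moment at which its call begins: read the wrist's pose just before it. camera_info takes no time and is no camera call.
- job_done(): hands the job in; it is judged then, once.
Trained networks look in the newest picture that a camera, given by its name, has taken for a name from the list of things; names that differ only in an ending like _2 or _b are one class to them, and where a whole thing is asked for, a point or a joint stands for the part that bears it (a point fixed in the world has none). Each returns a list of dicts, best first, with "p" (0 to 1); they miss things now and then, are a little off and sometimes report something else, mostly with a low value. They report only what shows in the picture. A call takes as long as a camera call.
- trace(camera, thing): "region" (480x640 bool, what is visible of it) and "location" ([column, row] in pixels, amid what is visible of it).
The state is a dict: "time": time; "joint_pos": joint angles; "joint_vel": joint speeds; "joint_efforts": joint torques, N m; "tool_pos": TCP position; "tool_rot": TCP orientation; "contact_force": force on the tool from outside, world axes, zero at the start; "ft_torque": the same for the moment, N m; "gripper_width": opening from 0.0 (shut) to 1.0 (fully open); "grasp_force": force on a finger pad.
Only numpy, scipy, OpenCV 4.12 (cv2) and the standard library are available. Lean on these libraries where they do the work, as an engineer would, in place of code of your own. Each camera call takes 0.05 s, during which the arm holds its last target. There are 200 camera calls.

TASK

Take the soap bar that stands in the wooden curing rack and lay it flat in the nest of the stamping press, between the pins with one end close to the back fence. Then swing the press arm over it against its stop and screw the knurled knob down clockwise until it stops tight, with the die pressing on the bar. Leave the bottles, the small jar and the safety glasses where they stand.

Things in the scene. Friction and masses are not known exactly. Their poses are not given: they have to be found in the camera images.
- bar_center (a point): centre of the loose lilac soap bar, a block of 25 x 67 x 57 mm, about 90 g. Its x axis is the 25 mm thickness, y the 67 mm length, z the 57 mm width. It starts in the rack's middle groove, standing on a 25 x 67 mm face (z up, centre 44 mm above the table). Stood on the table (free between rack, press and robot) it tips over flat by a push near its top. In the press it must lie flat (x upright).
- rack: fixed light-wood curing rack, 112 x 176 x 50 mm; origin at the centre of its underside, z up. Grooves along its x at y = -44, 0, +44 mm: 32 mm wide, floor 16 mm above the table, strips between them up to 32 mm above it. Rails 10 mm thick across both ends (x = +-43.5 mm), 50 mm above the table, cover the bar's ends, so it can be gripped there only across its thickness, above the strips.
- nest (a point): centre of the nest's white floor, 22 mm above the table, on the grey stamping press (bolted down). x points to the fence and column, z up. Four upright pins, 6 mm thick, 13 mm high, at x = +-21, y = +-35 mm (64 mm clear sideways); front open. The bar lies with its 67 mm length along x, centre at x = 0 to 3 mm, y = 0, z = 12.5 mm; fingers fit at its long sides, between the pins.
- fence_face (a point): middle of the face of the aluminium back fence of the nest, 37 mm behind the nest's centre; the fence is 70 mm wide and 14 mm high above the nest floor. Axes as the nest's.
- column_foot (a point): axis of the press's upright column, on the base plate (18 mm above the table), 105 mm behind the nest's centre. The column is 36 mm thick (60 mm at its foot), 82 mm high, and carries the arm, whose hub reaches 121 mm above the table.
- press_arm (a joint): swing angle (rad) of the press arm about the column: 0 = over the nest, against its stop; it grows as the arm swings out anticlockwise seen from above (to the nest's -y side), at most 2.0. Friction 0.25 N m; it stays put. The arm reaches 193 mm from the column axis, 83 to 107 mm above the table; the spindle and die hang 105 mm from that axis, the die's face 57 mm above the table at knob angle 0.
- swing_handle (a point): middle of the upright black handle post on the arm's end, 183 mm from the column axis, 132 mm above the table: round, 14 to 17 mm thick, from 104 to 155 mm above the table. With the arm at 0 it lies at x = -78 mm, y = 0 of the nest. Grip it from above at any yaw, or push it sideways.
- knob_grip (a point): gripping point on the axis of the dark round knurled knob of the spindle: 39 mm in diameter, reaching from 15 mm below this point to 11 mm above it. It is 149 mm above the table at knob angle 0 and sinks 3.18 mm per rad; the arm's top is 107 mm above the table. With the arm home it stands straight over the nest's centre; the handle post is 78 mm away.
- press_knob (a joint): turn of the knob (rad): grows as it is turned clockwise seen from above, which drives the die down 20 mm a turn. Range 0 to 3.30: there the collar on the spindle lands on the arm and the knob stops hard, with the die pressed hard on a lying bar (first touch near 3.05). Friction 0.18 N m; the screw holds itself when let go. It needs two or more grasps.
- scent_bottle: amber bottle with black cap, 61 mm thick, 121 mm tall; bystander, origin at the centre of its underside.
- pump_bottle: small white pump bottle, 51 x 37 mm, 107 mm tall; bystander, origin under it.
- small_jar: small white jar with ribbed lid, 47 mm thick, 47 mm tall; bystander, origin at the centre of its underside.
- goggles: blue safety glasses standing on their lens rims, 54 x 137 x 50 mm; bystander, origin under them.

How it is judged:
By the outcome, as a careful person would: the job done as asked, in the order asked, and still so for the second after the job is handed in, with the robot touching nothing.
It also fails if it takes over 72 s, if anything falls off the work surface, if the arm or the gripper's body presses on something with over 40 N, if the wrist force passes 120 N, or if a joint passes its speed limit or range.

## Working session

There is one attempt and no reset: what is moved stays moved. The work goes in short steps, Python scripts to look and compute and a tool call to move; the robot and the scene stay as the last step left them, time stands still between calls to the robot, and variables do not carry over. Pictures are saved under pics/ and viewed, at most 10 in all, crops included, and the job is handed in when it is done.

Besides the shell and the picture viewer there is one more tool, called as name(argument=value, ...), one argument or row to a line, values as JSON. play_rows: Moves the arm, as the interface text tells. Its arguments: {"type":"object","properties":{"linear":{"type":"array","items":{"type":"array","items":{"type":"number"}}},"turn":{"type":"array","items":{"type":"number"}},"hand":{"type":"number"}},"required":["linear","turn"]}

```bash
mkdir -p pics; cat > h.py <<'E'
from plant import *
import numpy as np, cv2
from scipy.spatial.transform import Rotation as R
def rot(a):
    a=np.array(a,float)
    return a if a.shape==(3,3) else R.from_quat([a[1],a[2],a[3],a[0]]).as_matrix()
def campose(n,st=None):
    c=camera_info(n)
    if 'mount' in c:
        st=st or state(); T=np.eye(4);T[:3,:3]=rot(st['tool_rot']);T[:3,3]=st['tool_pos']
        M=T@np.array(c['mount']); return c,M[:3,:3],M[:3,3]
    return c,rot(c['attitude']),np.array(c['origin'])
def ray(n,px,st=None):
    c,Rm,o=campose(n,st)
    p=cv2.undistortPoints(np.array(px,float).reshape(-1,1,2),np.array(c['camera_matrix']),np.array(c['distortion'])).reshape(-1,2)
    return o,(Rm@np.c_[p,np.ones(len(p))].T).T
def onz(n,px,z,st=None):
    o,d=ray(n,px,st); return o+d*((z-o[2])/d[:,2])[:,None]
def proj(n,P,st=None):
    c,Rm,o=campose(n,st)
    return cv2.projectPoints(((np.array(P,float).reshape(-1,3)-o)@Rm).reshape(-1,1,3),np.zeros(3),np.zeros(3),np.array(c['camera_matrix']),np.array(c['distortion']))[0].reshape(-1,2)
def save(n,f): cv2.imwrite('pics/'+f,grab_frame(n)[:,:,::-1])
E
python3 - <<'E'
from h import *
np.set_printoptions(precision=3,suppress=True)
print(state())
for n in('top','scene'):
    save(n,n+'0.png'); c=camera_info(n);print(n,c['origin'],c['attitude'],np.array(c['camera_matrix']).tolist())
    for t in ['bar_center','rack','nest','fence_face','column_foot','press_arm','swing_handle','knob_grip','press_knob','scent_bottle','pump_bottle','small_jar','goggles']:
        r=trace(n,t)
        for q in r[:2]: print(t,q['p'],q['location'],q['region'].sum())
print(camera_info('wrist')['mount'])
E
```

```text
{'time': 0.0, 'joint_pos': array([ 1.067,  0.053,  1.614,  0.   ,  1.476, -0.119]), 'joint_vel': array([-0.001,  0.002, -0.001,  0.001, -0.001, -0.   ]), 'joint_efforts': array([  0.   , -39.369, -37.017,  -0.   ,   0.007,   0.   ]), 'tool_pos': array([0.234, 0.579, 0.23 ]), 'tool_rot': array([-0.   ,  0.191,  0.982, -0.001]), 'contact_force': array([-0.42 , -1.368, -0.432]), 'ft_torque': array([-0.022, -0.015, -0.007]), 'grasp_force': 0.0, 'gripper_width': 1.0013471310835027}
top [ 0.339 -0.043  1.627] [ 0.068 -0.701  0.709 -0.051] [[591.6178084941263, 0.0, 318.0181286417723], [0.0, 591.6178084941263, 236.17857159172675], [0.0, 0.0, 1.0]]
bar_center 0.65 [191.4, 255.6] 332
rack 0.71 [198.0, 256.0] 2260
rack 0.7 [376.5, 241.9] 212
nest 0.69 [333.2, 255.8] 4548
fence_face 0.9 [339.0, 257.0] 4607
column_foot 0.8 [336.3, 256.6] 4573
column_foot 0.64 [377.0, 241.2] 212
press_arm 0.64 [363.1, 237.6] 1225
press_arm 0.36 [338.6, 260.5] 4457
swing_handle 0.84 [366.7, 241.6] 1134
knob_grip 0.47 [377.7, 242.6] 226
press_knob 0.74 [377.8, 242.9] 182
press_knob 0.37 [335.6, 254.7] 4522
scent_bot
[... 208 characters left out ...]
-0.25   0.116] [[440.3024846678343, 0.0, 322.02694261227344], [0.0, 440.3024846678343, 241.0723751673946], [0.0, 0.0, 1.0]]
bar_center 0.69 [255.0, 187.4] 302
rack 0.71 [259.6, 199.5] 1220
fence_face 0.92 [313.6, 276.9] 4104
column_foot 0.63 [314.5, 275.4] 4083
press_arm 0.78 [341.5, 268.9] 1271
swing_handle 0.94 [341.3, 268.6] 1366
knob_grip 0.49 [344.9, 260.4] 260
press_knob 0.82 [344.3, 260.1] 264
scent_bottle 0.6 [338.6, 211.0] 732
pump_bottle 0.96 [372.8, 227.5] 405
small_jar 0.71 [206.9, 204.2] 300
small_jar 0.65 [373.0, 229.2] 356
goggles 0.82 [410.4, 373.5] 542
[[ 0.    -0.963 -0.268  0.068]
 [ 1.    -0.     0.001 -0.   ]
 [-0.001 -0.268  0.963 -0.144]
 [ 0.     0.     0.     1.   ]]
```

```bash
ls pics
```

```text
scene0.png
top0.png
```

```bash
python3 - <<'E'
import cv2
a=cv2.imread('pics/top0.png')[120:400,130:500]; cv2.imwrite('pics/t1.png',cv2.resize(a,None,fx=2.1,fy=2.1,interpolation=cv2.INTER_CUBIC))
a=cv2.imread('pics/scene0.png')[150:410,170:470]; cv2.imwrite('pics/s1.png',cv2.resize(a,None,fx=2.3,fy=2.3,interpolation=cv2.INTER_CUBIC))
E
```

```text
(no output)
```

View pics/t1.png

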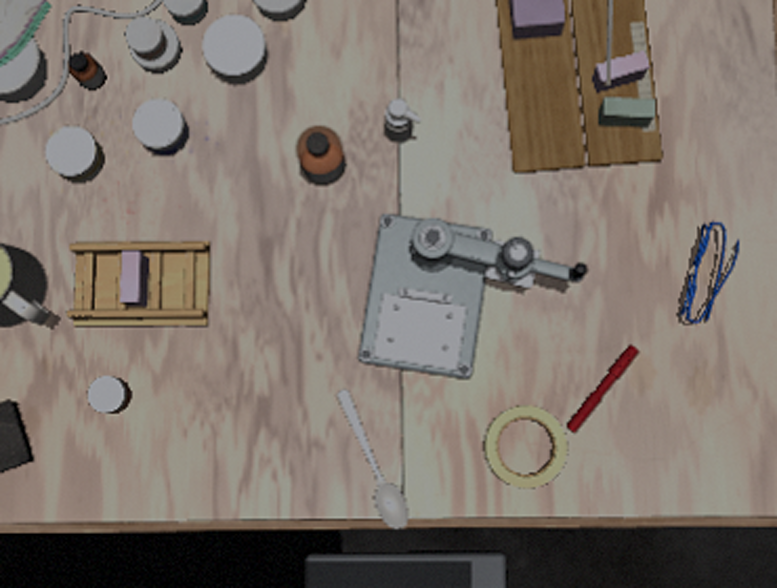

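View pics/s1.png

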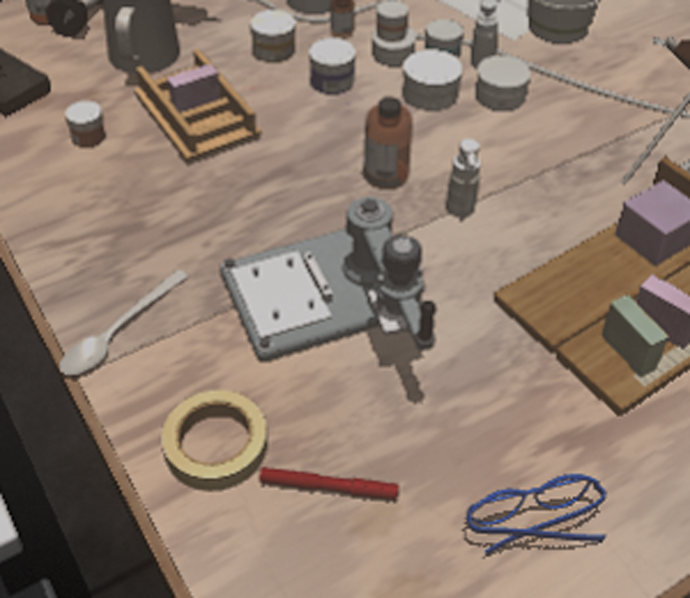

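The top view shows the rack at the left, around crop (139,283), with the bar at (133,277). The press is in the middle, with its nest at about (422,328). The press arm is swung out to the right: hub (432,238), knob (517,250), handle (578,269). I'll turn these pixels into positions.

```bash
python3 - <<'E'
from h import *
np.set_printoptions(precision=4,suppress=True)
def T(p): return np.array(p)/2.1+[130,120]
def S(p): return np.array(p)/2.3+[170,150]
for k,p,z in [('hub',(432,238),.121),('knob',(517,250),.160),('handle',(578,269),.155),('plTL',(385,215),.018),('plTR',(493,228),.018),('plBR',(470,378),.018),('plBL',(358,362),.018),('fence',(426,294),.036),
 ('pin',(400,309),.035),('pin',(449,316),.035),('pin',(389,340),.035),('pin',(446,347),.035),('bar',(131,276),.0725),('rackTL',(70,244),.05),('rackTR',(209,243),.05),('rackBR',(207,315),.05),('rackBL',(70,318),.05),('amb',(318,143),.121),('pump',(398,105),.1)]:
    print(k,onz('top',T(p),z)[0])
print('scene')
for k,p,z in [('hub',(370,206),.121),('handle',(427,305),.155),('knob',(404,243),.16),('pin',(255,271),.035),('pin',(291,262),.035),('pin',(311,303),.035),('pin',(276,314),.035)]:
    print(k,onz('scene',S(p),z)[0])
E
```

```text
hub [ 0.6026 -0.0531  0.121 ]
knob [ 0.5798 -0.154   0.16  ]
handle [ 0.5567 -0.2263  0.155 ]
plTL [0.6522 0.0077 0.018 ]
plTR [ 0.6328 -0.1341  0.018 ]
plBR [ 0.4369 -0.1     0.018 ]
plBL [0.4591 0.0442 0.018 ]
fence [ 0.5442 -0.0449  0.036 ]
pin [ 0.5253 -0.0112  0.035 ]
pin [ 0.5155 -0.0741  0.035 ]
pin [0.4855 0.0034 0.035 ]
pin [ 0.4757 -0.0696  0.035 ]
bar [0.5673 0.3288 0.0725]
rackTL [0.6135 0.4141 0.05  ]
rackTR [0.6123 0.2344 0.05  ]
rackBR [0.519  0.2355 0.05  ]
rackBL [0.5174 0.4107 0.05  ]
amb [0.7249 0.0874 0.121 ]
pump [ 0.7783 -0.0125  0.1   ]
scene
hub [ 0.6063 -0.0604  0.121 ]
handle [ 0.5576 -0.2345  0.155 ]
knob [ 0.5826 -0.1582  0.16  ]
pin [ 0.4866 -0.0081  0.035 ]
pin [ 0.5288 -0.017   0.035 ]
pin [ 0.5168 -0.0831  0.035 ]
pin [ 0.4759 -0.0771  0.035 ]
```

play_rows(
  linear=[
    [0.03, -0.04, 0],
    [0.042, -0.035, 0],
    [0.042, -0.035, 0],
    [0.042, -0.03, 0],
    [0.042, -0.03, 0],
    [0.045, -0.03, -0.01],
    [0.045, -0.03, -0.01],
    [0.045, -0.02, -0.01],
  ],
  turn=[2.75, 2.75, 2.75, 2.75, 2.75, 2.75, 2.75, 2.75],
)

```text
time: 2.4
tool_pos: [0.5691, 0.3279, 0.2012]
tool_rot: [0.0, 0.0, 1.0, 0.0]
contact_force: [0.9, 0.4, 0.5]
gripper_width: 1.0
grasp_force: 0.0
```

```bash
python3 - <<'E'
from h import *
np.set_printoptions(precision=4,suppress=True)
s=state();print(s['tool_pos'],s['tool_rot'],s['joint_pos'])
save('wrist','w1.png')
for t in ['bar_center','rack']:
    for q in trace('wrist',t)[:2]:
        print(t,q['p'],q['location'],q['region'].sum(),cv2.minAreaRect(np.argwhere(q['region'])[:,::-1].astype(np.float32)),onz('wrist',[q['location']],.0725,s))
E
```

```text
[0.5691 0.3279 0.2012] [0.0002 0.0001 1.     0.0001] [ 0.4094  0.1452  1.5645  0.      1.4315 -1.1612]
bar_center 0.68 [315.0, 221.1] 2922 ((315.5013427734375, 222.7000274658203), (33.16154479980469, 92.96694946289062), 1.5275253057479858) [[0.5641 0.3313 0.0725]]
rack 0.7 [295.8, 206.1] 22495 ((313.2313232421875, 211.28543090820312), (223.01914978027344, 128.40704345703125), 0.325540691614151) [[0.5528 0.3171 0.0725]]
```

View pics/w1.png

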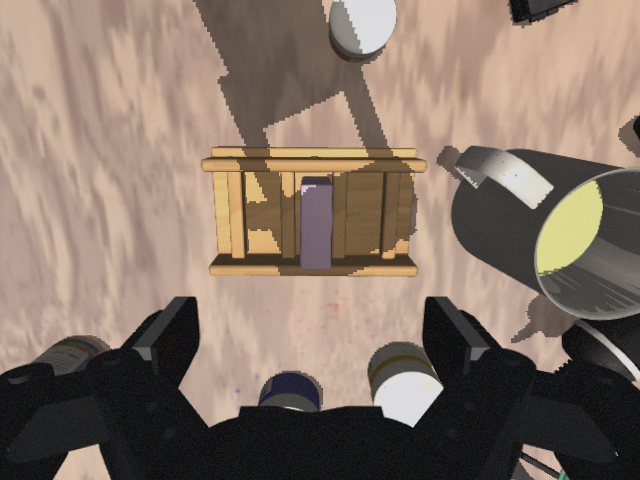

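The bar's top face is at columns 302-332, rows 185-268, square to the rack. The mug at the right is clear of the fingers.

```bash
python3 - <<'E'
from h import *
np.set_printoptions(precision=4,suppress=True)
s=state()
print(onz('wrist',[(302,185),(331,185),(331,268),(302,268)],.0725,s))
print(onz('wrist',[(203,164),(426,164),(417,270),(210,270)],.05,s))
print(onz('top',np.array([(340,395),(408,500),(108,395),(20,310)])/2.1+[130,120],0.03))
E
```

```text
[[0.5364 0.3216 0.0725]
 [0.5365 0.3426 0.0725]
 [0.6003 0.3433 0.0725]
 [0.6002 0.321  0.0725]]
[[0.523  0.245  0.05  ]
 [0.5237 0.4168 0.05  ]
 [0.6105 0.4162 0.05  ]
 [0.6098 0.2438 0.05  ]]
[[ 0.4164  0.0668  0.03  ]
 [ 0.2846 -0.0187  0.03  ]
 [ 0.42    0.3641  0.03  ]
 [ 0.531   0.4816  0.03  ]]
```

play_rows(
  linear=[
    [0, 0.004, -0.045],
    [0, 0, -0.05],
    [0, 0, -0.04],
    [0, 0, -0.02],
    [0, 0, -0.008],
    [0, 0, 0],
  ],
  turn=[0, 0, 0, 0, 0, 0],
)

```text
time: 3.3
tool_pos: [0.5681, 0.3339, 0.0395]
tool_rot: [0.001, 0.0, 1.0, 0.0]
contact_force: [0.3, -0.3, 0.2]
gripper_width: 0.998
grasp_force: 0.0
```

play_rows(
  linear=[
    [0, 0, 0],
    [0, 0, 0],
    [0, 0, 0],
    [0, 0, 0],
    [0, 0, 0],
  ],
  turn=[0, 0, 0, 0, 0],
  hand=0.01,
)

```text
time: 3.92
tool_pos: [0.568, 0.3333, 0.039]
tool_rot: [0.0, 0.0, 1.0, 0.0]
contact_force: [-0.8, -1.3, 3.6]
gripper_width: 0.289
grasp_force: 59.2
```

play_rows(
  linear=[
    [0, 0, 0.03],
    [0, 0, 0.04],
    [-0.01, -0.02, 0.03],
    [-0.024, -0.04, 0],
    [-0.024, -0.04, 0],
    [-0.025, -0.04, 0],
    [-0.025, -0.023, 0],
    [0, 0, -0.03],
  ],
  turn=[0, 0, 0, 0, 0, 0, 0, 0],
)

```text
time: 4.92
tool_pos: [0.4602, 0.1694, 0.1101]
tool_rot: [0.003, 0.001, 1.0, 0.001]
contact_force: [1.0, 1.0, -1.7]
gripper_width: 0.287
grasp_force: 59.2
```

play_rows(
  linear=[
    [0, 0, -0.04],
    [0, 0, -0.03],
    [0, 0, -0.01],
    [0, 0, -0.005],
    [0, 0, 0],
    [0, 0, 0],
  ],
  turn=[0, 0, 0, 0, 0, 0],
)

```text
time: 5.68
tool_pos: [0.4607, 0.1705, 0.0246]
tool_rot: [0.001, 0.0, 1.0, 0.0]
contact_force: [-1.0, -1.0, -0.8]
gripper_width: 0.286
grasp_force: 59.2
```

play_rows(
  linear=[
    [0, 0, -0.001],
    [0, 0, -0.001],
    [0, 0, 0],
  ],
  turn=[0, 0, 0],
)

```text
time: 6.05
tool_pos: [0.4603, 0.1704, 0.0229]
tool_rot: [0.0, 0.0, 1.0, 0.0]
contact_force: [-3.9, -0.8, 7.0]
gripper_width: 0.289
grasp_force: 60.2
```

play_rows(
  linear=[
    [0, 0, 0],
    [0, 0, 0],
    [0, 0, 0],
    [0, 0, 0],
    [0, 0, 0.008],
    [0, -0.015, 0],
    [0, -0.01, 0],
    [0, -0.008, 0],
  ],
  turn=[0, 0, 0, 0, 0, 0, 0, 0],
  hand=0.085,
)

```text
time: 7.05
tool_pos: [0.4595, 0.1364, 0.0292]
tool_rot: [-0.0, 0.001, 1.0, 0.0]
contact_force: [-0.1, -0.1, 1.0]
gripper_width: 0.999
grasp_force: 0.2
```

play_rows(
  linear=[
    [0, -0.008, 0],
    [0, -0.008, 0],
    [0, -0.008, 0],
    [0, -0.008, 0],
    [0, -0.004, 0],
    [0, 0, 0],
    [0, 0, 0.03],
    [0, 0, 0.03],
  ],
  turn=[0, 0, 0, 0, 0, 0, 0, 0],
)

```text
time: 8.05
tool_pos: [0.4591, 0.1014, 0.0896]
tool_rot: [-0.001, 0.0, 1.0, 0.0]
contact_force: [0.9, 0.2, 0.2]
gripper_width: 0.991
grasp_force: 0.0
```

play_rows(
  linear=[
    [0, 0, 0.04],
    [0, 0, 0.03],
    [0, 0, 0],
    [0, 0, 0],
  ],
  turn=[0, 0, 0, 0],
)

```text
time: 8.55
tool_pos: [0.4589, 0.1014, 0.1581]
tool_rot: [-0.001, 0.0, 1.0, -0.0]
contact_force: [-0.2, 0.5, -0.2]
gripper_width: 0.995
grasp_force: 0.0
```

```bash
python3 - <<'E'
from h import *
np.set_printoptions(precision=4,suppress=True)
s=state();print(s['tool_pos'],s['tool_rot'],s['joint_pos'])
save('wrist','w2.png')
for q in trace('wrist','bar_center')[:2]:
    r=cv2.minAreaRect(np.argwhere(q['region'])[:,::-1].astype(np.float32))
    print(q['p'],q['location'],q['region'].sum(),onz('wrist',cv2.boxPoints(r),.025,s))
E
```

```text
[0.4589 0.1014 0.1581] [-0.0009  0.0003  1.     -0.    ] [ 0.0588 -0.2748  2.0384  0.      1.3796 -1.5114]
0.8 [348.1, 227.2] 6349 [[0.4941 0.0998 0.025 ]
 [0.4257 0.1011 0.025 ]
 [0.4267 0.1559 0.025 ]
 [0.4952 0.1584 0.025 ]]
0.41 [86.5, 465.1] 1386 [[ 0.6548 -0.1243  0.025 ]
 [ 0.6559 -0.0767  0.025 ]
 [ 0.6964 -0.0819  0.025 ]
 [ 0.6951 -0.1308  0.025 ]]
```

View pics/w2.png

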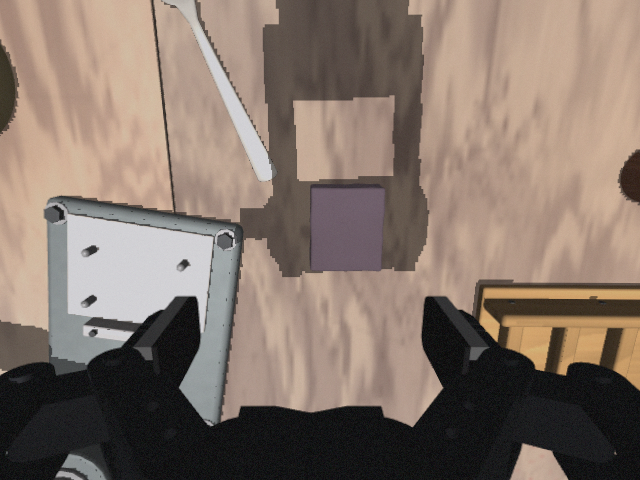

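The bar lies flat at columns 310-384, rows 184-270, centred at about (0.4605, 0.129). Next I grip it across its width.

play_rows(
  linear=[
    [0, 0.0275, -0.03],
    [0.002, 0, -0.05],
    [0, 0, -0.04],
    [0, 0, -0.025],
    [0, 0, -0.009],
    [0, 0, 0],
  ],
  turn=[0, 0, 0, 0, 0, 0],
)

```text
time: 9.4
tool_pos: [0.4609, 0.1287, 0.0045]
tool_rot: [-0.001, 0.0, 1.0, -0.0]
contact_force: [0.1, -0.3, -0.1]
gripper_width: 0.996
grasp_force: 0.0
```

play_rows(
  linear=[
    [0, 0, 0],
    [0, 0, 0],
    [0, 0, 0],
    [0, 0, 0],
  ],
  turn=[0, 0, 0, 0],
  hand=0.04,
)

```text
time: 9.9
tool_pos: [0.4632, 0.129, 0.0071]
tool_rot: [0.002, 0.0, 1.0, 0.0]
contact_force: [-0.4, -0.4, 6.8]
gripper_width: 0.653
grasp_force: 65.9
```

play_rows(
  linear=[
    [0, 0, 0.03],
    [0, 0, 0.05],
    [0, -0.04, 0.05],
    [0, -0.05, 0.045],
    [0, -0.05, 0],
    [0, -0.03, 0],
    [0, 0, 0],
    [0, 0, 0],
  ],
  turn=[0, 0, 0, -2, -2, -2, -2, -1],
)

```text
time: 10.9
tool_pos: [0.4613, -0.0363, 0.1756]
tool_rot: [-0.0, 0.079, 0.997, 0.0]
contact_force: [-0.3, 0.4, -1.2]
gripper_width: 0.655
grasp_force: 65.2
```

```bash
python3 - <<'E'
from h import *
np.set_printoptions(precision=4,suppress=True)
s=state();print(s['tool_pos'],s['tool_rot'],s['joint_pos'],s['gripper_width'],s['grasp_force'])
save('wrist','w3.png')
for t in('bar_center','nest','fence_face'):
  for q in trace('wrist',t)[:2]: print(t,q['p'],q['location'],q['region'].sum(),onz('wrist',[q['location']],.022,s))
E
```

```text
[ 0.4613 -0.0363  0.1756] [-0.0003  0.0793  0.9969  0.0003] [-0.2398 -0.312   2.0379  0.0005  1.4164 -1.6519] 0.6553198073268043 65.15689015388489
bar_center 0.87 [310.0, 306.3] 25866 [[ 0.5367 -0.0486  0.022 ]]
bar_center 0.64 [137.5, 464.8] 902 [[ 0.6756 -0.2409  0.022 ]]
nest 0.62 [311.5, 223.7] 9093 [[ 0.4642 -0.0358  0.022 ]]
```

View pics/w3.png

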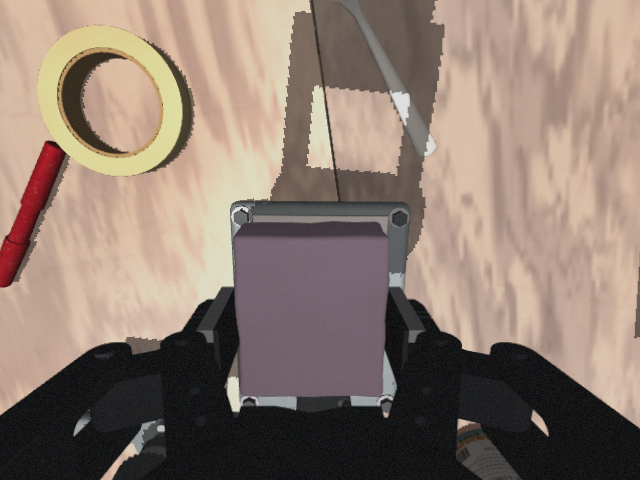

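The held bar fills columns 235-388, rows 222-397, square in the grip. It hides the pins, so I'll use the pins seen in w2, the plate bolts here, and the top and scene picks.

```bash
python3 - <<'E'
from h import *
np.set_printoptions(precision=4,suppress=True)
s2=dict(tool_pos=[0.4589,0.1014,0.1581],tool_rot=[-.0009,.0003,1,0])
t=onz('wrist',[(84,254),(179,267),(83,303)],.035,s2); b=onz('wrist',[(97,247),(189,262),(96,297)],.022,s2)
print(t,b,(t[1]+t[2])/2,(b[1]+b[2])/2)
print('w2 bolts',onz('wrist',[(56,213),(226,240)],.022,s2))
s=state();w=onz('wrist',[(240,217),(400,217),(387,401),(248,401)],.022,s);print(w,w.mean(0))
print('held bar lo/up',onz('wrist',[(236,235),(386,236),(382,397),(242,397)],s['tool_pos'][2]+.022,s))
a=cv2.imread('pics/top0.png')[225:305,295:360]; b=cv2.imread('pics/w2.png')[180:350,30:260]
cv2.imwrite('pics/c.png',np.hstack([cv2.resize(a,(423,520),interpolation=cv2.INTER_CUBIC),cv2.copyMakeBorder(cv2.resize(b,(373,276),interpolation=cv2.INTER_CUBIC),0,244,0,0,0)]))
E
```

```text
[[ 0.4774 -0.0665  0.035 ]
 [ 0.4878  0.0023  0.035 ]
 [ 0.5169 -0.0734  0.035 ]] [[ 0.4759 -0.0639  0.022 ]
 [ 0.4883  0.0057  0.022 ]
 [ 0.5178 -0.0709  0.022 ]] [ 0.5023 -0.0356  0.035 ] [ 0.5031 -0.0326  0.022 ]
w2 bolts [[ 0.4491 -0.0901  0.022 ]
 [ 0.4703  0.0358  0.022 ]]
[[ 0.4499 -0.0919  0.022 ]
 [ 0.4702  0.0364  0.022 ]
 [ 0.6434  0.0079  0.022 ]
 [ 0.6232 -0.1202  0.022 ]] [ 0.5467 -0.0419  0.022 ]
held bar lo/up [[ 0.4228 -0.0553  0.1977]
 [ 0.431  -0.0054  0.1977]
 [ 0.4941 -0.0136  0.1977]
 [ 0.4858 -0.0662  0.1977]]
```

View pics/c.png

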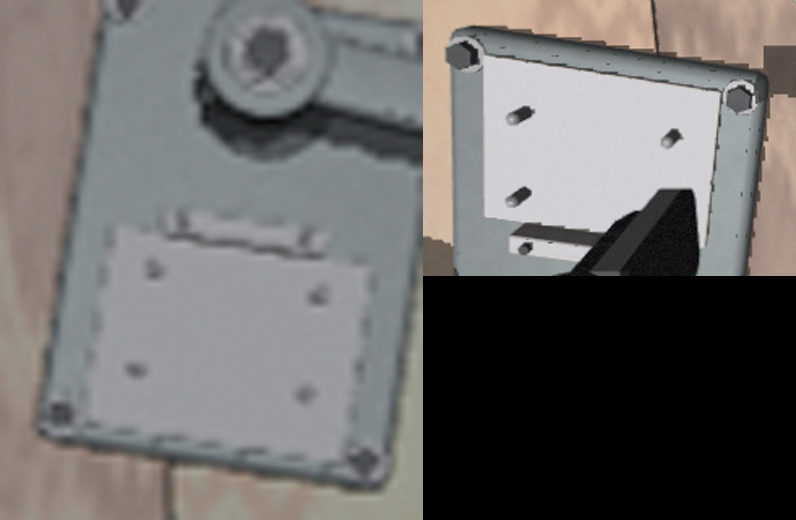

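play_rows(
  linear=[
    [0.02, 0, 0],
    [0.025, 0, -0.03],
    [0, 0, -0.05],
    [0, 0, -0.03],
    [0, 0, -0.015],
    [0, 0, 0],
    [0, 0, 0],
  ],
  turn=[0, 0, 0, 0, 0, 0, 0],
)

```text
time: 11.98
tool_pos: [0.508, -0.0368, 0.0527]
tool_rot: [0.002, 0.079, 0.997, -0.0]
contact_force: [-0.1, -0.5, -1.0]
gripper_width: 0.654
grasp_force: 65.1
```

```bash
python3 - <<'E'
from h import *
np.set_printoptions(precision=4,suppress=True)
s=state();print(s['tool_pos'],s['tool_rot'],s['contact_force'])
a=grab_frame('wrist')[:,:,::-1]; b=grab_frame('scene')[225:325,250:370,::-1]
cv2.imwrite('pics/w4.png',np.hstack([cv2.resize(a,(440,330)),cv2.resize(b,(360,330),interpolation=cv2.INTER_CUBIC)]))
E
```

```text
[ 0.508  -0.0368  0.0527] [ 0.0015  0.0787  0.9969 -0.0002] [-0.0851 -0.5067 -0.9846]
```

View pics/w4.png

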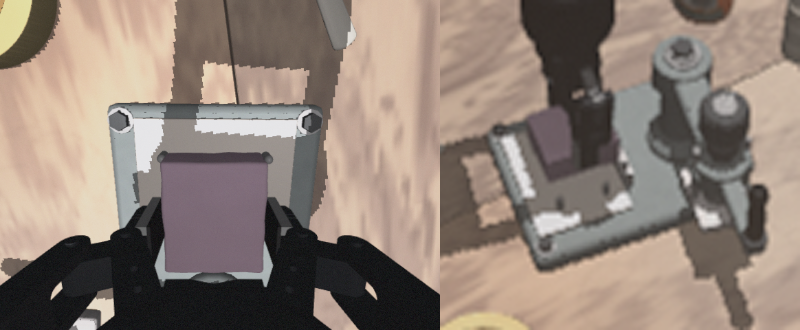

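The bar is centred between the front pins, which show at (162,158) and (267,158). I'll lower it gently.

play_rows(
  linear=[
    [-0.001, 0, -0.006],
    [0, 0, -0.006],
    [0, 0, -0.005],
    [0, 0, -0.003],
    [0, 0, 0],
    [0, 0, 0],
  ],
  turn=[0, 0, 0, 0, 0, 0],
)

```text
time: 12.82
tool_pos: [0.5057, -0.0367, 0.031]
tool_rot: [0.0, 0.079, 0.997, 0.0]
contact_force: [0.5, -0.6, -1.5]
gripper_width: 0.653
grasp_force: 65.1
```

play_rows(
  linear=[
    [0, 0, -0.001],
    [0, 0, -0.001],
    [0, 0, 0],
    [0, 0, 0],
  ],
  turn=[0, 0, 0, 0],
)

```text
time: 13.32
tool_pos: [0.5057, -0.0368, 0.0291]
tool_rot: [0.0, 0.079, 0.997, -0.0]
contact_force: [-0.7, 0.3, 1.4]
gripper_width: 0.654
grasp_force: 65.3
```

play_rows(
  linear=[
    [0, 0, -0.0005],
    [0, 0, 0],
    [0, 0, 0],
  ],
  turn=[0, 0, 0],
  hand=0.072,
)

```text
time: 13.7
tool_pos: [0.5056, -0.0367, 0.0284]
tool_rot: [0.0, 0.079, 0.997, -0.0]
contact_force: [-0.0, 0.1, 0.1]
gripper_width: 0.846
grasp_force: 0.0
```

play_rows(
  linear=[
    [0, 0, 0.015],
    [0, 0, 0.03],
    [0, 0, 0.04],
    [0, 0, 0.05],
    [-0.04, 0.01, 0],
    [0, 0, 0],
    [0, 0, 0],
  ],
  turn=[0, 0, 0, 0, 0, 0, 0],
  hand=0.085,
)

```text
time: 14.58
tool_pos: [0.466, -0.0268, 0.164]
tool_rot: [0.001, 0.079, 0.997, -0.0]
contact_force: [-0.3, -0.1, 0.7]
gripper_width: 0.998
grasp_force: 0.0
```

```bash
python3 - <<'E'
from h import *
np.set_printoptions(precision=4,suppress=True)
s=state();print(s['tool_pos'],s['tool_rot'],s['contact_force'])
save('wrist','w5.png')
for q in trace('wrist','bar_center')[:1]:
    b=cv2.boxPoints(cv2.minAreaRect(np.argwhere(q['region'])[:,::-1].astype(np.float32)))
    print(q['p'],q['location'],b,onz('wrist',b,.047,s))
E
```

```text
[ 0.466  -0.0268  0.164 ] [ 0.0007  0.0789  0.9969 -0.0001] [-0.2828 -0.1022  0.661 ]
0.97 [306.6, 277.0] [[268. 233.]
 [343. 233.]
 [343. 322.]
 [268. 322.]] [[ 0.4623 -0.0573  0.047 ]
 [ 0.4708 -0.0039  0.047 ]
 [ 0.5412 -0.0134  0.047 ]
 [ 0.5321 -0.0705  0.047 ]]
```

View pics/w5.png

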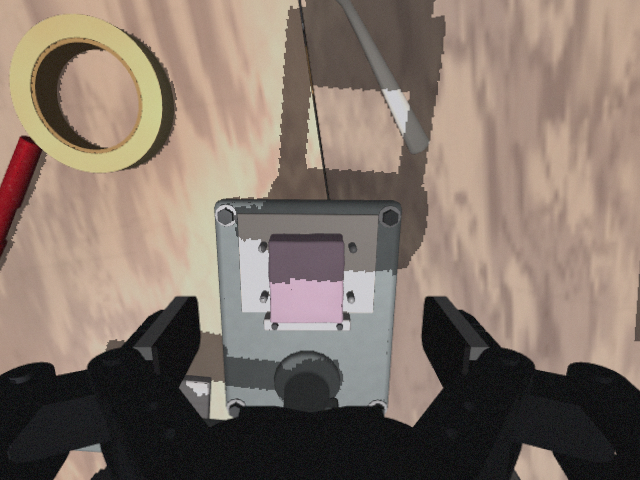

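The bar lies flat between the four pins, columns 268-343, with its back end at the fence (row about 322) and its centre about 1 mm from the nest's towards the fence. Next is the swing handle.

play_rows(
  linear=[
    [0, 0, 0.04],
    [0.01, -0.02, 0.035],
    [0.02, -0.045, 0],
    [0.02, -0.045, 0],
    [0.02, -0.045, 0],
    [0.022, -0.047, 0],
    [0, 0, 0],
    [0, 0, 0],
  ],
  turn=[0, 0, 0, 0, 0, 0, 0, 0],
  hand=0.05,
)

```text
time: 15.68
tool_pos: [0.5576, -0.2286, 0.2376]
tool_rot: [-0.001, 0.079, 0.997, 0.001]
contact_force: [-0.3, -0.3, 0.6]
gripper_width: 0.584
grasp_force: 0.0
```

```bash
python3 - <<'E'
from h import *
np.set_printoptions(precision=4,suppress=True)
s=state();print(s['tool_pos'],s['tool_rot'],s['joint_pos'])
save('wrist','w6.png')
for t,z in(('swing_handle',.132),('knob_grip',.155),('press_arm',.107)):
  for q in trace('wrist',t)[:2]: print(t,q['p'],q['location'],q['region'].sum(),onz('wrist',[q['location']],z,s))
E
```

```text
[ 0.5576 -0.2286  0.2376] [-0.0007  0.079   0.9969  0.0005] [-0.5126 -0.0023  1.6584  0.0003  1.4873 -1.9252]
swing_handle 0.62 [438.5, 238.7] 14445 [[ 0.5735 -0.1415  0.132 ]]
knob_grip 0.57 [428.9, 255.7] 3422 [[ 0.5761 -0.1553  0.155 ]]
knob_grip 0.47 [624.5, 312.2] 2110 [[ 0.6347 -0.0334  0.155 ]]
press_arm 0.64 [439.5, 241.2] 14637 [[ 0.5839 -0.1332  0.107 ]]
```

View pics/w6.png

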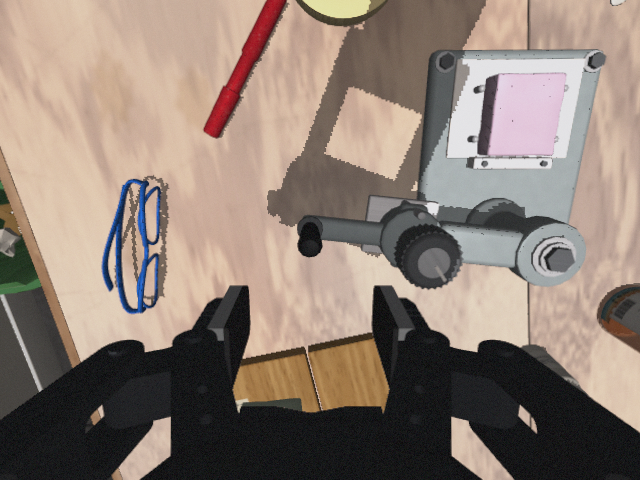

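The handle top is at (310,246), the knob top at (434,261) and the hub bolt at (557,258). The bar is flat in the nest.

```bash
python3 - <<'E'
from h import *
np.set_printoptions(precision=4,suppress=True)
s=state()
for p,z in [((310,246),.155),((434,261),.160),((557,258),.123)]: print(onz('wrist',[p],z,s))
C=np.array([.6062,-.0523])
for p in [((310,246),.155),((434,261),.160)]:
    d=onz('wrist',[p[0]],p[1],s)[0,:2]-C; print(np.hypot(*d),np.degrees(np.arctan2(d[1],d[0])))
E
```

```text
[[ 0.5581 -0.2281  0.155 ]]
[[ 0.5784 -0.1528  0.16  ]]
[[ 0.6045 -0.0548  0.123 ]]
0.18228526200951084 -105.28639515807828
0.1042176269605299 -105.45101263401081
```

play_rows(
  linear=[
    [0.0005, 0.0005, -0.04],
    [0, 0, -0.04],
    [0, 0, -0.03],
    [0, 0, -0.012],
    [0, 0, 0],
  ],
  turn=[0, 0, 0, 0, 0],
)

```text
time: 16.5
tool_pos: [0.5579, -0.2277, 0.1162]
tool_rot: [-0.0, 0.079, 0.997, 0.0]
contact_force: [0.6, -0.3, -1.0]
gripper_width: 0.589
grasp_force: 0.0
```

play_rows(
  linear=[
    [0, 0, 0],
    [0, 0, 0],
    [0, 0, 0],
    [0, 0, 0],
  ],
  turn=[0, 0, 0, 0],
  hand=0.0,
)

```text
time: 17.0
tool_pos: [0.559, -0.2295, 0.1185]
tool_rot: [0.001, 0.079, 0.997, -0.001]
contact_force: [-1.4, -3.7, 5.7]
gripper_width: 0.148
grasp_force: 58.6
```

```bash
python3 - <<'E'
from h import *
s=state();print(s['tool_pos'],s['gripper_width'],s['grasp_force'],s['contact_force'])
a=np.radians(np.linspace(-105.3,-189.2,17)); p=.183*np.c_[np.cos(a),np.sin(a)]
print(np.round(np.diff(p,axis=0),4).tolist(), p[0]+[.606,-.0525],p[-1]+[.606,-.0525])
E
```

```text
[ 0.55901037 -0.22946766  0.11847117] 0.14831879960062128 58.61465871334076 [-1.38030894 -3.65941498  5.70488032]
[[-0.0159, 0.0052], [-0.0154, 0.0066], [-0.0147, 0.008], [-0.0139, 0.0093], [-0.013, 0.0105], [-0.012, 0.0117], [-0.0109, 0.0127], [-0.0097, 0.0137], [-0.0084, 0.0145], [-0.007, 0.0152], [-0.0056, 0.0158], [-0.0042, 0.0162], [-0.0027, 0.0165], [-0.0011, 0.0167], [0.0004, 0.0167], [0.0019, 0.0166]] [ 0.55771123 -0.22901401] [ 0.42535406 -0.02324174]
```

play_rows(
  linear=[
    [-0.0159, 0.0052, 0.001],
    [-0.0154, 0.0066, 0.001],
    [-0.0147, 0.008, 0],
    [-0.0139, 0.0093, 0],
    [-0.013, 0.0105, 0],
    [-0.012, 0.0117, 0],
    [-0.0109, 0.0127, 0],
    [-0.0097, 0.0137, 0],
  ],
  turn=[-5.2, -5.2, -5.2, -5.2, -5.2, -5.2, -5.2, -5.2],
)

```text
time: 18.0
tool_pos: [0.4524, -0.1506, 0.1185]
tool_rot: [0.001, 0.43, 0.903, -0.0]
contact_force: [2.6, -0.7, 0.1]
gripper_width: 0.145
grasp_force: 59.5
```

play_rows(
  linear=[
    [-0.0084, 0.0145, 0],
    [-0.007, 0.0152, 0],
    [-0.0056, 0.0158, 0],
    [-0.0042, 0.0162, 0],
    [-0.0027, 0.0165, 0],
    [-0.0011, 0.0167, 0],
    [0.0004, 0.013, 0],
    [0, 0, 0],
  ],
  turn=[-5.2, -5.2, -5.2, -5.2, -5.2, -5.2, -4, 0],
)

```text
time: 19.0
tool_pos: [0.4245, -0.042, 0.1185]
tool_rot: [0.0, 0.68, 0.733, 0.001]
contact_force: [3.5, 0.0, -1.3]
gripper_width: 0.143
grasp_force: 59.5
```

play_rows(
  linear=[
    [0.0005, 0.008, 0],
    [0.001, 0.006, 0],
    [0.0005, 0.003, 0],
    [0.0003, 0.002, 0],
    [0.0003, 0.002, 0],
    [0, 0, 0],
  ],
  turn=[-2, -2, -1, 0, 0, 0],
)

```text
time: 19.75
tool_pos: [0.4267, -0.0224, 0.1185]
tool_rot: [0.001, 0.712, 0.702, -0.001]
contact_force: [1.6, -6.0, -0.3]
gripper_width: 0.144
grasp_force: 59.6
```

play_rows(
  linear=[
    [0, 0.002, 0],
    [0, 0.002, 0],
    [0, 0, 0],
  ],
  turn=[0, 0, 0],
)

```text
time: 20.12
tool_pos: [0.4267, -0.0224, 0.1185]
tool_rot: [0.004, 0.712, 0.702, -0.004]
contact_force: [2.3, -22.6, -3.2]
gripper_width: 0.144
grasp_force: 59.2
```

play_rows(
  linear=[
    [0, -0.003, 0],
    [0, 0, 0],
    [0, 0, 0],
    [0, 0, 0],
    [0, 0, 0.03],
  ],
  turn=[0, 0, 0, 0, 0],
  hand=0.045,
)

```text
time: 20.75
tool_pos: [0.4245, -0.0199, 0.1461]
tool_rot: [-0.003, 0.712, 0.702, -0.002]
contact_force: [0.6, -0.7, -0.2]
gripper_width: 0.524
grasp_force: 0.0
```

play_rows(
  linear=[
    [0, 0, 0.05],
    [0, 0, 0.05],
    [0.02, -0.003, 0.01],
    [0.025, -0.004, 0],
    [0.03, -0.005, 0],
    [0, 0, 0],
    [0, 0, 0],
    [0, 0, 0],
  ],
  turn=[10, 10, 10, 10, 10, 10, 0, 0],
  hand=0.065,
)

```text
time: 21.75
tool_pos: [0.5014, -0.0324, 0.2583]
tool_rot: [-0.0, 0.267, 0.964, 0.0]
contact_force: [-0.4, -0.6, 0.3]
gripper_width: 0.765
grasp_force: 0.0
```

```bash
python3 - <<'E'
from h import *
np.set_printoptions(precision=4,suppress=True)
s=state();print(s['tool_pos'],s['tool_rot'],s['joint_pos'],s['gripper_width'])
save('wrist','w7.png')
for t,z in(('swing_handle',.132),('knob_grip',.160)):
  for q in trace('wrist',t)[:2]: print(t,q['p'],q['location'],q['region'].sum(),onz('wrist',[q['location']],z,s))
E
```

```text
[ 0.5014 -0.0324  0.2583] [-0.0001  0.267   0.9637  0.    ] [-0.2129 -0.2613  1.859   0.0001  1.544  -1.2431] 0.7652842816635376
swing_handle 0.81 [322.2, 244.0] 11329 [[ 0.5162 -0.0311  0.132 ]]
knob_grip 0.96 [308.5, 237.5] 2750 [[ 0.4999 -0.0332  0.16  ]]
knob_grip 0.63 [320.1, 243.3] 11182 [[ 0.5074 -0.0286  0.16  ]]
```

View pics/w7.png

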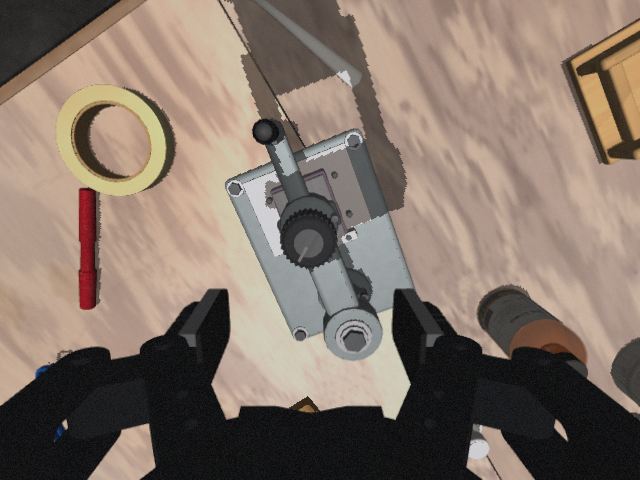

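The knob top is centred at (308,240), straight over the nest, and the arm is home. I'll descend and grip the knob.

play_rows(
  linear=[
    [0, -0.002, -0.045],
    [0, 0, -0.045],
    [0, 0, -0.03],
    [0, 0, -0.008],
    [0, 0, 0],
  ],
  turn=[0, 0, 0, 0, 0],
)

```text
time: 22.52
tool_pos: [0.5017, -0.0346, 0.1309]
tool_rot: [0.0, 0.266, 0.964, -0.0]
contact_force: [0.6, -0.0, -0.0]
gripper_width: 0.764
grasp_force: 0.0
```

play_rows(
  linear=[
    [0, 0, 0],
    [0, 0, 0],
    [0, 0, 0],
    [0, 0, 0],
  ],
  turn=[0, 0, 0, 0],
  hand=0.02,
)

```text
time: 23.02
tool_pos: [0.5028, -0.035, 0.1328]
tool_rot: [0.002, 0.266, 0.964, -0.0]
contact_force: [-2.2, 0.5, 6.5]
gripper_width: 0.436
grasp_force: 59.7
```

play_rows(
  linear=[
    [0, 0, -0.0005],
    [0, 0, -0.0005],
    [0, 0, -0.0006],
    [0, 0, -0.0006],
    [0, 0, -0.0006],
    [0, 0, -0.0006],
    [0, 0, -0.0006],
    [0, 0, -0.0005],
  ],
  turn=[-10, -10, -10, -10, -10, -10, -10, -10],
)

```text
time: 24.02
tool_pos: [0.5039, -0.0346, 0.1283]
tool_rot: [0.002, 0.825, 0.565, 0.002]
contact_force: [4.7, 1.3, 2.7]
gripper_width: 0.438
grasp_force: 59.9
```

play_rows(
  linear=[
    [0, 0, -0.0005],
    [0, 0, -0.0005],
    [0, 0, -0.0006],
    [0, 0, -0.0006],
    [0, 0, -0.0006],
    [0, 0, -0.0006],
    [0, 0, -0.0006],
    [0, 0, -0.0005],
  ],
  turn=[-10, -10, -10, -10, -10, -10, -10, -10],
)

```text
time: 25.02
tool_pos: [0.5034, -0.0355, 0.1247]
tool_rot: [0.001, 0.995, -0.096, 0.002]
contact_force: [1.2, -1.6, 6.6]
gripper_width: 0.432
grasp_force: 61.2
```

```bash
python3 - <<'E'
from h import *
s=state();print(s['tool_pos'],s['tool_rot'],s['joint_pos'],s['ft_torque'],s['contact_force'])
E
```

```text
[ 0.50335606 -0.03551951  0.12473249] [ 0.00118985  0.99537744 -0.09600917  0.00214137] [-2.16994940e-01 -1.51052693e-01  1.99256615e+00 -1.91830350e-03
  1.29554130e+00  1.54663372e+00] [-0.37616191  0.21932242  1.45099955] [ 1.17114354 -1.60416536  6.61313611]
```

play_rows(
  linear=[
    [0, 0, -0.0003],
    [0, 0, -0.0003],
    [0, 0, 0],
  ],
  turn=[-5, -5, 0],
)

```text
time: 25.4
tool_pos: [0.504, -0.0356, 0.1243]
tool_rot: [0.001, 0.983, -0.181, 0.003]
contact_force: [-0.9, -2.5, 8.8]
gripper_width: 0.437
grasp_force: 62.3
```

```bash
cat > st.py <<'E'
from h import *
s=state();print(s['tool_pos'],s['tool_rot'],s['joint_pos'][5],s['ft_torque'],s['contact_force'])
E
python3 st.py
```

```text
[ 0.50398012 -0.0356303   0.12434282] [ 7.17826785e-04  9.83462793e-01 -1.81081077e-01  3.17223918e-03] 1.7180136527110983 [-0.25958599  0.18310577 -0.00484914] [-0.92219178 -2.47611225  8.75986289]
```

play_rows(
  linear=[
    [0, 0, -0.0003],
    [0, 0, -0.0003],
    [0, 0, -0.0003],
    [0, 0, -0.0002],
  ],
  turn=[-5, -5, -5, -3],
)

```text
time: 25.9
tool_pos: [0.5043, -0.0361, 0.1237]
tool_rot: [0.001, 0.943, -0.332, 0.004]
contact_force: [-1.8, -2.0, 11.1]
gripper_width: 0.438
grasp_force: 63.8
```

```bash
python3 st.py
```

```text
[ 0.50430816 -0.03605127  0.12373962] [ 7.83839032e-04  9.43100924e-01 -3.32483369e-01  3.85259313e-03] 2.0321175583715916 [-0.48023227  0.35483624  1.04810104] [-1.78604189 -1.97819191 11.13103518]
```

play_rows(
  linear=[
    [0, 0, 0],
    [0, 0, 0],
  ],
  turn=[-4, -4],
)

```text
time: 26.15
tool_pos: [0.504, -0.0359, 0.1235]
tool_rot: [0.0, 0.918, -0.397, 0.003]
contact_force: [-6.0, 4.3, 9.6]
gripper_width: 0.445
grasp_force: 64.1
```

```bash
python3 st.py
```

```text
[ 0.50404882 -0.03588975  0.12345344] [ 4.55619652e-04  9.17612989e-01 -3.97459450e-01  3.49012540e-03] 2.171717592656405 [0.76181037 0.94031633 0.08126644] [-6.00047848  4.2742996   9.62567355]
```

The wrist shows 196° turned, but the torque jumps around, so the pads may have slipped. I'll regrasp and turn again, watching the torque.

play_rows(
  linear=[
    [0, 0, 0],
    [0, 0, 0],
    [0, 0, 0],
  ],
  turn=[0, 0, 0],
  hand=0.06,
)

```text
time: 26.52
tool_pos: [0.5013, -0.0345, 0.1193]
tool_rot: [0.0, 0.918, -0.397, -0.0]
contact_force: [-0.0, 0.1, 0.7]
gripper_width: 0.701
grasp_force: 0.0
```

play_rows(
  linear=[
    [0, 0, 0],
    [0, 0, 0],
    [0, 0, 0],
    [0, 0, 0],
    [0, 0, 0],
    [0, 0, 0],
    [0, 0, 0],
    [0, 0, 0],
  ],
  turn=[10, 10, 10, 10, 10, 10, 10, 0],
)

```text
time: 27.52
tool_pos: [0.5014, -0.0345, 0.1194]
tool_rot: [-0.0, 0.98, 0.2, -0.0]
contact_force: [0.7, -0.0, 0.0]
gripper_width: 0.702
grasp_force: 0.0
```

```bash
python3 st.py; python3 - <<'E'
from h import *
a=grab_frame('scene')[215:325,260:400,::-1]; cv2.imwrite('pics/s8.png',cv2.resize(a,None,fx=5,fy=5,interpolation=cv2.INTER_CUBIC))
E
```

```text
[ 0.50142517 -0.03453222  0.11939783] [-1.51567188e-04  9.79841376e-01  1.99776899e-01 -2.15234681e-04] 0.951519242539075 [-0.00332789  0.00886563 -0.02102792] [ 0.66119002 -0.00571568  0.00813184]
```

play_rows(
  linear=[
    [0, 0, 0],
    [0, 0, 0],
    [0, 0, 0],
    [0, 0, 0],
  ],
  turn=[0, 0, 0, 0],
  hand=0.02,
)

```text
time: 28.08
tool_pos: [0.5023, -0.036, 0.1203]
tool_rot: [0.002, 0.98, 0.2, 0.001]
contact_force: [0.5, -5.4, 0.0]
gripper_width: 0.439
grasp_force: 60.6
```

play_rows(
  linear=[
    [0, 0, 0],
    [0, 0, 0],
    [0, 0, 0],
    [0, 0, 0],
  ],
  turn=[-3, -3, -3, 0],
)

```text
time: 28.58
tool_pos: [0.5041, -0.0354, 0.1203]
tool_rot: [0.001, 0.992, 0.124, 0.003]
contact_force: [8.7, -2.9, -3.8]
gripper_width: 0.442
grasp_force: 61.6
```

```bash
python3 st.py
```

```text
[ 0.50408478 -0.03535107  0.12030372] [0.00146799 0.99232933 0.1235664  0.00341985] 1.1060519736335028 [-0.27194663 -1.46567636  0.74700693] [ 8.66629869 -2.91169538 -3.81537317]
```

play_rows(
  linear=[
    [0.001, -0.0005, 0],
    [0.001, -0.0005, -0.0003],
    [0, 0, -0.0003],
    [0, 0, -0.0003],
    [0, 0, 0],
  ],
  turn=[-3, -5, -5, -5, 0],
)

```text
time: 29.2
tool_pos: [0.5045, -0.0356, 0.1202]
tool_rot: [0.0, 0.999, -0.033, 0.001]
contact_force: [-0.2, 0.5, 6.1]
gripper_width: 0.435
grasp_force: 62.7
```

```bash
python3 st.py
```

```text
[ 0.50453514 -0.03559178  0.12023389] [ 2.67861214e-04  9.99465688e-01 -3.26671426e-02  1.06052776e-03] 1.4185981253621502 [0.11820645 0.01936348 0.91490256] [-0.16528958  0.54313099  6.06720022]
```

play_rows(
  linear=[
    [0, 0, -0.0003],
    [0, 0, -0.0003],
    [0, 0, -0.0003],
    [0, 0, 0],
  ],
  turn=[-5, -5, -5, 0],
)

```text
time: 29.7
tool_pos: [0.5045, -0.0358, 0.1199]
tool_rot: [0.0, 0.986, -0.164, 0.001]
contact_force: [-2.5, 1.0, 8.1]
gripper_width: 0.442
grasp_force: 63.5
```

```bash
python3 st.py
```

```text
[ 0.50450301 -0.03580682  0.11989125] [ 1.22518318e-04  9.86437108e-01 -1.64136696e-01  9.80548119e-04] 1.682587771111209 [0.04412999 0.37469023 0.08814842] [-2.53533595  0.96751528  8.10898882]
```

View pics/s8.png

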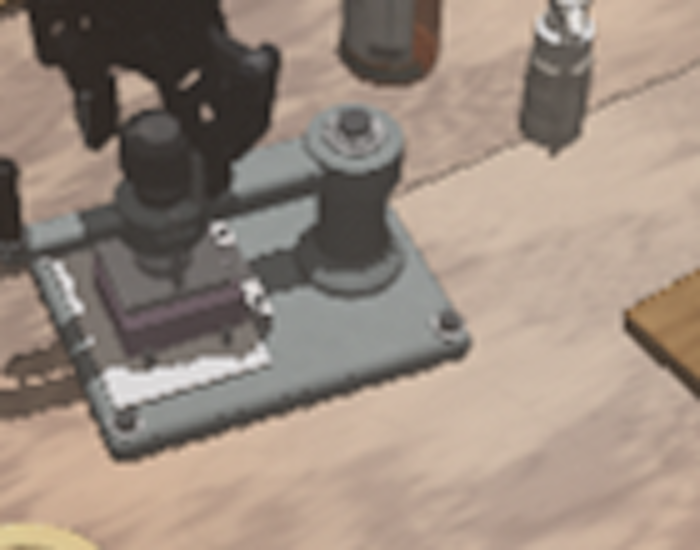

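I've now viewed 11 pictures, one over the limit of 10, so from here I'll check by numbers only. I'll release, rise, and measure the knob mark's direction against its starting direction.

play_rows(
  linear=[
    [0, 0, 0],
    [0, 0, 0],
    [0, 0, 0],
    [0, 0, 0.04],
    [0, 0, 0.05],
    [0, 0, 0.05],
    [0, 0, 0],
    [0, 0, 0],
  ],
  turn=[0, 0, 0, 10, 10, 10, 10, 0],
  hand=0.065,
)

```text
time: 30.7
tool_pos: [0.5037, -0.0356, 0.2582]
tool_rot: [0.0, 0.983, 0.182, 0.0]
contact_force: [0.3, 0.1, -0.7]
gripper_width: 0.763
grasp_force: 0.0
```

```bash
cat > mark.py <<'E'
from h import *
np.set_printoptions(precision=4,suppress=True)
def polar(im,st,c,z):
    # brightness of knob top over world bearing and radius
    th=np.radians(np.arange(0,360,2)); rr=np.arange(.002,.0165,.0005)
    P=np.array([[c[0]+r*np.cos(t),c[1]+r*np.sin(t),z] for t in th for r in rr])
    p=proj('wrist',P,st).astype(np.float32)
    return cv2.remap(im.astype(np.float32),p[:,0].reshape(len(th),-1),p[:,1].reshape(len(th),-1),cv2.INTER_LINEAR)
def report(f,st,c,z):
    g=cv2.cvtColor(cv2.imread(f),cv2.COLOR_BGR2GRAY); a=polar(g,st,c,z).mean(1)
    i=np.argsort(a)[::-1][:8]; print(f,'bearings',i*2,a[i].astype(int),'median',np.median(a))
E
python3 - <<'E'
from mark import *
s=state();print(s['tool_pos'],s['tool_rot'],s['joint_pos'][5])
save('wrist','w9.png')
q=trace('wrist','knob_grip')[0];r=cv2.boundingRect(np.argwhere(q['region'])[:,::-1].astype(np.int32));print(q['p'],q['location'],r)
for z in(.160,.1495): print(onz('wrist',[q['location']],z,s))
s7=dict(tool_pos=[0.5014,-0.0324,0.2583],tool_rot=[-.0001,.267,.9637,0])
s6=dict(tool_pos=[0.5576,-0.2286,0.2376],tool_rot=[-.0007,.079,.9969,.0005])
report('pics/w7.png',s7,(.5015,-.0345),.16)
report('pics/w6.png',s6,(.5784,-.1528),.16)
for z in(.16,.1495): report('pics/w9.png',s,(.5015,-.0345),z)
E
```

```text
[ 0.5037 -0.0356  0.2582] [0.0001 0.9832 0.1825 0.0003] 0.9856351080567193
0.84 [312.0, 232.5] (283, 202, 56, 58)
[[ 0.5078 -0.035   0.16  ]]
[[ 0.5052 -0.036   0.1495]]
pics/w7.png bearings [306 308 304 310 302 312 314 316] [110 109 107 102  97  94  89  87] median 73.187454
pics/w6.png bearings [16 14 18 12 20 10 64  8] [124 123 118 116 109 109 104 104] median 94.29199
pics/w9.png bearings [158 156 154 198 160 182 152 162] [95 94 94 94 94 93 92 91] median 80.430595
pics/w9.png bearings [170 168 166 172 164 174 176 162] [104 104 101 100  95  93  86  86] median 77.232185
```

```bash
python3 - <<'E'
from mark import *
s7=dict(tool_pos=[0.5014,-0.0324,0.2583],tool_rot=[-.0001,.267,.9637,0])
for f,st,c,z in(('pics/w7.png',s7,(.5015,-.0345),.16),('pics/w9.png',state(),(.5035,-.0355),.1505)):
    g=cv2.cvtColor(cv2.imread(f),cv2.COLOR_BGR2GRAY)
    u,v=proj('wrist',[[*c,z]],st)[0]; x0,y0=int(u)-32,int(v)-32
    k=g[y0:y0+64,x0:x0+64]
    h=cv2.HoughCircles(cv2.resize(k,None,fx=4,fy=4,interpolation=cv2.INTER_CUBIC),cv2.HOUGH_GRADIENT,1,20,param1=60,param2=15,minRadius=40,maxRadius=125)
    print(f,(u,v)); print(None if h is None else (h[0,:4]/4+[x0,y0,0]))
    print('\n'.join(''.join('%3x'%(a>>0) for a in r[10:56:1]) for r in k[10:56:1]) if f=='pics/w9.png' else '')
    d=cv2.morphologyEx(k,cv2.MORPH_TOPHAT,np.ones((7,7),np.uint8)); yy,xx=np.mgrid[:64,:64]; m=(d>22)&(np.hypot(xx-32,yy-32)<18)
    n,l,S,C=cv2.connectedComponentsWithStats(m.astype(np.uint8))
    for i in range(1,n):
        if S[i,4]>8:
            pts=np.argwhere(l==i)[:,::-1].astype(np.float32)+[x0,y0]; w=onz('wrist',pts,z,st)[:,:2]
            e=cv2.fitLine(w.astype(np.float32),cv2.DIST_L2,0,0,0).ravel(); print('mark',S[i],C[i]+[x0,y0],w.mean(0),np.degrees(np.arctan2(e[1],e[0])))
E
```

```text
pics/w7.png (np.float64(308.10140498369043), np.float64(239.9126391977493))
[[308.625 243.625  14.625]
 [308.875 236.375  27.8  ]
 [308.375 226.625  30.825]
 [310.625 221.875  29.7  ]]

mark [25 40  7  9 24] [303.875  251.1667] [ 0.5068 -0.041 ] -59.66516
pics/w9.png (np.float64(311.12047390609666), np.float64(234.30881237768588))
[[309.875 231.375  28.625]
 [310.125 236.625  15.025]
 [311.875 220.625  28.9  ]
 [315.125 231.125  31.1  ]]
 52 33 23 22 22 2a 34 33 2e 2d 32 2f 30 31 31 30 32 33 36 32 36 33 31 33 31 32 30 2d 30 32 2e 2d 2b 2a 29 2b 28 28 30 2c 23 25 31 4d 50 4c
 3f 24 23 21 23 31 35 2f 29 2f 2f 31 34 31 34 34 36 33 34 38 36 34 34 35 37 36 33 2e 32 33 31 2f 31 31 2e 27 2f 32 32 30 21 28 28 51 51 55
 2a 21 24 22 27 2a 2c 2f 2c 31 2e 31 37 34 34 35 34 37 37 32 35 34 37 33 33 37 34 35 30 31 36 33 31 31 2f 2b 27 29 2d 2d 21 23 20 30 41 4e
 25 35 33 2f 2c 29 2d 2d 2b 35 37 33 35 38 36 37 34 32 37 37 35 34 33 35 35 34 35 33 37 36 36 35 37 33 33 2a 2f 29 26 28 24 1d 23 1f 2a 3d
 26 34 2e 28 2b 30 30 30 33 35 34 34 33 34 34 36 36 34 34 35 35 32 33 34 34 37 32 35 37 33 37 37 35 33
[... 5106 characters left out ...]
1 32 38 37 33 34 36 35 2f 32 34 34 35 32 2f 28 24 a1 cb cd cd d4 d7 d8 d9
 55 56 57 55 44 35 2a 27 2b 2b 2d 30 32 32 35 32 31 33 31 32 34 31 36 30 31 36 35 35 35 32 34 33 32 32 2e 2d 23 2c ab d7 d7 d9 d9 d8 d9 d9
 55 54 54 54 44 3b 40 3d 37 2a 28 2c 2d 2f 30 34 35 31 34 33 38 33 35 31 32 35 32 35 32 36 34 30 28 25 28 28 30 38 d1 d8 d9 d8 d8 d7 d9 d9
 55 52 52 51 52 51 51 50 4b 37 2d 24 26 2d 30 35 32 36 34 2e 33 36 31 30 33 33 32 32 34 2c 2d 2a 2b 51 c7 aa 81 80 d4 d9 d8 d9 d9 d8 d7 da
 56 53 51 52 52 54 50 4b 49 3d 33 31 2a 43 2b 2c 2c 2f 32 2f 33 30 31 30 2f 2e 2d 2c 2a 30 2c 33 36 a2 d7 d3 d1 d1 d9 d7 d8 d7 d8 d9 d7 d9
mark [21 36  9 11 31] [304.0968 243.3226] [ 0.4957 -0.0333] -15.204314
```

By the mark, the knob has turned about 135° clockwise since the start picture. I need to know whether it is at its stop or the grip slipped early, so I'll regrip centred and log torque against turn.

play_rows(
  linear=[
    [0, 0, -0.045],
    [0, 0, -0.05],
    [0, 0, -0.03],
    [0, 0, -0.013],
    [0, 0, 0],
  ],
  turn=[0, 0, 0, 0, 0],
)

```text
time: 31.42
tool_pos: [0.5029, -0.0355, 0.1189]
tool_rot: [-0.0, 0.983, 0.183, -0.001]
contact_force: [1.3, 0.9, 0.1]
gripper_width: 0.761
grasp_force: 0.0
```

play_rows(
  linear=[
    [0, 0, 0],
    [0, 0, 0],
    [0, 0, 0],
    [0, 0, 0],
    [0, 0, 0],
  ],
  turn=[0, 0, 0, 0, 0],
  hand=0.0,
)

```text
time: 32.05
tool_pos: [0.5046, -0.0352, 0.1222]
tool_rot: [-0.0, 0.983, 0.183, 0.001]
contact_force: [-3.3, 2.8, 6.2]
gripper_width: 0.439
grasp_force: 60.5
```

```bash
python3 st.py
```

```text
[ 0.50457092 -0.03517495  0.12219846] [-2.23007459e-04  9.83019382e-01  1.83497298e-01  1.25981251e-03] 0.9837014840781932 [ 0.60074399  0.46468036 -0.03647595] [-3.28301697  2.81126427  6.15322749]
```

play_rows(
  linear=[
    [0, 0, 0],
    [0, 0, 0],
  ],
  turn=[-3, 0],
)

```text
time: 32.3
tool_pos: [0.5046, -0.0352, 0.1222]
tool_rot: [0.0, 0.987, 0.159, 0.001]
contact_force: [-2.3, 2.7, 5.6]
gripper_width: 0.436
grasp_force: 60.4
```

```bash
python3 st.py
```

```text
[ 0.50460423 -0.03524235  0.12220547] [1.34694990e-04 9.87250241e-01 1.59171150e-01 1.22030393e-03] 1.033599087734427 [0.6236232  0.47742664 0.97936557] [-2.34627347  2.68209605  5.58306593]
```

play_rows(
  linear=[
    [0, 0, 0],
    [0, 0, 0],
  ],
  turn=[-3, 0],
)

```text
time: 32.55
tool_pos: [0.5033, -0.0357, 0.1222]
tool_rot: [0.0, 0.991, 0.132, -0.001]
contact_force: [-7.8, 2.1, 9.6]
gripper_width: 0.439
grasp_force: 60.8
```

```bash
python3 st.py
```

```text
[ 0.50332115 -0.03568259  0.12219781] [ 2.07661840e-04  9.91245800e-01  1.32027051e-01 -7.60919294e-04] 1.0883747715173562 [0.21014464 1.35088847 0.08387987] [-7.80830415  2.06700022  9.64817199]
```

play_rows(
  linear=[
    [0, 0, 0],
    [0, 0, 0],
    [0, 0, 0],
  ],
  turn=[-4, -4, 0],
)

```text
time: 32.92
tool_pos: [0.503, -0.0356, 0.122]
tool_rot: [0.0, 0.998, 0.062, -0.001]
contact_force: [-8.0, 1.8, 9.6]
gripper_width: 0.437
grasp_force: 61.1
```

```bash
python3 st.py
```

```text
[ 0.50300483 -0.03564671  0.1220241 ] [ 1.33947218e-04  9.98054476e-01  6.23386190e-02 -1.06873395e-03] 1.2283235455208297 [ 0.21801304  1.43696384 -0.06006897] [-7.98165844  1.80505765  9.61141917]
```

play_rows(
  linear=[
    [0, 0, 0],
    [0, 0, 0],
    [0, 0, 0],
    [0, 0, 0.045],
    [0, 0, 0.05],
    [0, 0, 0.0425],
    [0, 0, 0],
    [0, 0, 0],
  ],
  turn=[0, 0, 0, 4, 5, 5, 0, 0],
  hand=0.065,
)

```text
time: 33.92
tool_pos: [0.5033, -0.0356, 0.2567]
tool_rot: [-0.0, 0.983, 0.183, -0.0]
contact_force: [-0.2, -0.4, -0.7]
gripper_width: 0.764
grasp_force: 0.0
```

```bash
cat > mk2.py <<'E'
from mark import *
def mk(f,st,c,z):
    g=cv2.cvtColor(cv2.imread(f),cv2.COLOR_BGR2GRAY)
    u,v=proj('wrist',[[*c,z]],st)[0]; x0,y0=int(u)-32,int(v)-32
    k=g[y0:y0+64,x0:x0+64]
    h=cv2.HoughCircles(cv2.resize(k,None,fx=4,fy=4,interpolation=cv2.INTER_CUBIC),cv2.HOUGH_GRADIENT,1,20,param1=60,param2=15,minRadius=50,maxRadius=68)
    print(f,None if h is None else (h[0,0]/4+[x0,y0,0],onz('wrist',[h[0,0,:2]/4+[x0,y0]],z,st)))
    d=cv2.morphologyEx(k,cv2.MORPH_TOPHAT,np.ones((7,7),np.uint8)); yy,xx=np.mgrid[:64,:64]; m=(d>15)&(np.hypot(xx-32,yy-32)<18)
    n,l,S,C=cv2.connectedComponentsWithStats(m.astype(np.uint8))
    for i in range(1,n):
        if S[i,4]>8:
            pts=np.argwhere(l==i)[:,::-1].astype(np.float32)+[x0,y0]; w=onz('wrist',pts,z,st)[:,:2]
            e=cv2.fitLine(w.astype(np.float32),cv2.DIST_L2,0,0,0).ravel(); print('mark',S[i],w.mean(0),np.degrees(np.arctan2(e[1],e[0])))
E
python3 - <<'E'
from mk2 import *
s=state();print(s['tool_pos'],s['tool_rot']); save('wrist','w10.png'); save('scene','s10.png'); save('top','t10.png')
s9=dict(tool_pos=[0.5037,-0.0356,0.2582],tool_rot=[.0001,.9832,.1825,.0003])
s7=dict(tool_pos=[0.5014,-0.0324,0.2583],tool_rot=[-.0001,.267,.9637,0])
s6=dict(tool_pos=[0.5576,-0.2286,0.2376],tool_rot=[-.0007,.079,.9969,.0005])
mk('pics/w6.png',s6,(.5784,-.1528),.16)
mk('pics/w7.png',s7,(.5015,-.0345),.16)
mk('pics/w9.png',s9,(.5035,-.0355),.1505)
mk('pics/w10.png',s,(.5035,-.0355),.1505)
E
```

```text
[ 0.5033 -0.0356  0.2567] [-0.0001  0.9831  0.1833 -0.0004]
pics/w6.png (array([436.125, 261.875,  14.025]), array([[ 0.5792, -0.1529,  0.16  ]]))
mark [31 38 10 12 46] [ 0.5858 -0.1514] 27.678429
pics/w7.png (array([309.125, 243.375,  14.025]), array([[ 0.5039, -0.0352,  0.16  ]]))
mark [25 40  7  9 29] [ 0.5067 -0.0408] -59.76583
pics/w9.png (array([310.375, 235.375,  14.075]), array([[ 0.5032, -0.0356,  0.1505]]))
mark [21 36 11 12 39] [ 0.4961 -0.0336] -17.804918
pics/w10.png (array([310.875, 235.875,  14.5  ]), array([[ 0.5028, -0.0359,  0.1505]]))
mark [21 36 11 12 42] [ 0.4958 -0.0335] -16.389397
```

The mark sits at the same bearing after another 14° of wrist turn at about 1 N m, so the knob is at a hard stop. Taking its zero as pointing at the column, the mark went from about 0.9 to 3.28 rad, which matches the 3.30 end. I'll check that the arm is still home.

```bash
python3 - <<'E'
from mk2 import *
s10=dict(tool_pos=[0.5033,-0.0356,0.2567],tool_rot=[-.0001,.9831,.1833,-.0004])
s7=dict(tool_pos=[0.5014,-0.0324,0.2583],tool_rot=[-.0001,.267,.9637,0])
# dark round handle top, matched near its projection
H=np.array([[.4267,-.0224,.155]])
for f,st in(('pics/w7.png',s7),('pics/w10.png',s10)):
    g=cv2.cvtColor(cv2.imread(f),cv2.COLOR_BGR2GRAY); u,v=proj('wrist',H,st)[0]; print(f,u,v)
    if not(25<u<615 and 25<v<455): continue
    x0,y0=int(u)-22,int(v)-22; m=(g[y0:y0+44,x0:x0+44]<45).astype(np.uint8)
    n,l,S,C=cv2.connectedComponentsWithStats(m); i=1+np.argmax(S[1:,4]); p=C[i]+[x0,y0]
    w=onz('wrist',[p],.15,st)[0]; print(S[i],p,w,np.degrees(np.arctan2(w[1]+.0525,w[0]-.606)))
for n in('scene','top'):
    grab_frame(n)
    for t in('swing_handle','bar_center'):
        for q in trace(n,t)[:1]: print(n,t,q['p'],q['location'],onz(n,[q['location']],.132 if t[0]=='s' else .04))
E
```

```text
pics/w7.png 263.58932372240224 130.82721844348606
[ 12  11  27  26 312] [266.4647 131.3237] [ 0.4276 -0.0215  0.15  ] 170.1357688262181
pics/w10.png 255.7426110432752 325.2915643086902
[ 14   0  25  30 444] [259.0023 315.5338] [ 0.4322 -0.0223  0.15  ] 170.13186842517823
scene swing_handle 0.6 [294.5, 256.7] [[ 0.4927 -0.0757  0.132 ]]
scene bar_center 0.57 [293.2, 279.7] [[ 0.4919 -0.0652  0.04  ]]
top swing_handle 0.8 [329.4, 284.1] [[ 0.4706 -0.0352  0.132 ]]
top bar_center 0.25 [282.9, 195.9] [[0.7235 0.0904 0.04  ]]
```

```bash
python3 -c "
from plant import *
print(job_done())"
```

```text
the job is handed in; nothing more can be done
None
```

I handed the job in at about 34 s: the bar lies flat in the nest near the fence, the press arm is against its stop, and the knob is screwed down to what I judged its hard stop (it would not turn further at about 1 N m), though I inferred the die's pressure rather than saw it, and I viewed 11 pictures, one over the limit of 10.

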